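Pack the colony-picking caddy

ROBOT

A 6-joint arm with a two-finger parallel gripper is mounted at the origin on a cart in front of the work surface, level with it; the furniture and walls round the work are solid. World frame = base frame: x ahead of the robot, y to its left, z up, the work surface at z = 0. Lengths are in m, angles in rad, forces in N, time in s.
With the tool pointing down it reaches from about 0.25 to 0.775 m from the base axis. Payload 4 kg.
Tool frame: the origin (TCP) lies midway between the tips of the shut fingers; the grasp point (between the pads) lies grip_point_offset behind it (grip_point_offset is the distance from the TCP to the grasp point, in m); z points along the fingers, y is the line along which they close (so a half turn about z gives the same grasp; the last joint's range is limited). The gripper opens to 94 mm and grips with 3 to 60 N. Pads are 16 mm wide; open, the fingers measure 119 mm over their backs; the gripper's body (75 mm by 177 mm) begins 78 mm behind the grasp point.
Start: joints at [-1.416, 0.087, 1.371, -0, 1.684, -0.103], TCP at [0.14, -0.532, 0.206] pointing down, gripper open.
Joint ranges: [-3.1, 3.1], [-0.76, 2.03], [0.27, 2.55], [-1.08, 4.22], [0.17, 2.65], [-2.57, 2.57]. Speed limits (rad/s): [2.79, 2.79, 3.14, 3.14, 3.14, 3.14].

INTERFACE

Orientations are given as [roll, pitch, yaw] about the fixed x, y, z axes, in that order (R = Rz(yaw) Ry(pitch) Rx(roll)).
In Python, from bench import * gives the robot as it stands. The module is installed in compiled form; this text tells all that it offers.
- The arm moves only by the tool apply_moves, never from a script. Its argument "commands" is a list of rows, each a list of 7 numbers: the turn, a rotation vector about the world's x, y, z in rad, then the shift along the world's x, y, z in m, then the opening in per cent of the stroke, from 0 (shut) to 100 (fully open). In form: [[ax, ay, az, x, y, z, jaw], ...]. A call has exactly 5 rows; each row is the pose to reach, as a shift and turn from the pose commanded when the call began; what a row does not reach only later rows make up. A row lasts 1/10 s, in which the tool goes at most 50 mm and 8.59 degrees, less where a joint would pass 70% of its speed; a pose out of reach is approached as far as the arm can. A call with a gripper value outside its range is refused whole. The fingers move at their own pace and stop on an object; the grip force is fixed at half the most. Time passes only in rows, so rows that repeat a pose let the fingers close, or fill a call up. It gives the time, the measured TCP pose, the force, the opening and the grip force at its end, in the units of the state.
- get_obs(): the state, without advancing time (a new reading comes with each control period).
- snapshot(name): name is "scene" or "top" or "wrist"; returns a dict with "pixels" (420x560x3 uint8, red, green, blue), "vertical_fov" (degrees; the focal length in pixels is half the picture's height over the tangent of half this angle, whatever the lens; pixels are square), "cx", "cy" (the principal point, pixels), "k1" (the pictures are not rectified: a ray, as slopes to the right and down, at radius r is drawn at 1 + k1 r^2 times it, then the intrinsics apply), "rvec" (rotation vector, rad) and "tvec" (3), from world to camera coordinates, as OpenCV has them. Camera axes: x right, y down, z forward; pixel columns grow to the right and rows downward; lengths in m; the calibration is good to about 2 mm. A picture is of the moment at which its call begins. There is no depth.
- close_job(): hands the job in; it is judged then, once.
Trained networks look in the newest picture that a camera, given by its name, has taken for a name from the list of things; names that differ only in an ending like _2 or _b are one class to them, and where a whole thing is asked for, a point or a joint stands for the part that bears it (a point fixed in the world has none). Each returns a list of dicts, best first, with "score" (0 to 1); they miss things now and then, are a little off and sometimes report something else, mostly with a low value. They report only what shows in the picture. A call takes as long as a camera call. They do not tell look-alikes from the thing itself.
- masks_of(camera, query): "mask" (420x560 bool, what is visible of it) and "extent" ([left, top, right, bottom] in pixels, round what is visible of it).
- place_of(camera, query): "pixel" ([column, row] in pixels: a listed point, or the origin of a listed thing).
The state is a dict: "time": time; "joint_positions": joint angles; "qvel": joint speeds; "joint_torque": joint torques, N m; "tool_pos": TCP position; "ee_rot": TCP orientation; "wrist_force": force on the tool from outside, world axes, zero at the start; "wrist_torque": the same for the moment, N m; "width": finger opening in m; "finger_force": force on a finger pad.
Only numpy, scipy, OpenCV 4.12 (cv2) and the standard library are available. Lean on these libraries where they do the work, as an engineer would, in place of code of your own. Each camera call takes 0.05 s, during which the arm holds its last target. There are 200 camera calls.

TASK

Pack the white caddy for colony picking: lay the red-capped marker in the red trough, the forceps in the blue trough, set the dish with pink agar flat in the middle of the green four-pin seat and stand the amber vial in the grey ring, keeping the vial upright all the way. Leave the black-capped marker and the dish with beige agar where they lie.

Things in the scene. Friction and masses are not known exactly. Their poses are not given: they have to be found in the camera images.
- red_marker: Marker pen lying on the table, white barrel and red cap, 14 mm wide, 136 mm long, 14 mm high, 12 g. Origin: underside, mid-length; y = its long axis, +y towards the barrel's end, away from the cap, z up. Grip it across the white barrel (mass centre about 25 mm from the origin towards +y), not by the cap. It belongs in the red trough.
- forceps: Steel-grey forceps lying flat on the table, 120 mm long, 14 mm wide, 9 mm high, 22 g. Origin: underside, mid-length; y = its long axis, z up. Grip it across the two arms near mid-length. It belongs in the blue trough.
- pink_dish: Clear round lidded dish with pink agar, 58 mm diameter, 14 mm high, 30 g, lying flat on the table. Origin: centre of its underside, z up. Grip it across its diameter, fingertips close to the surface. It belongs on the dish seat.
- vial: Amber vial with black cap standing upright on the table, 28 mm diameter, 64 mm high with its cap, 30 g. Origin: centre of its underside, z up. Grip its body, 25 to 45 mm above its underside. It belongs in the vial ring.
- black_marker: Marker pen lying on the table, white barrel and black cap, 14 mm wide, 138 mm long, 14 mm high, 12 g. Origin: underside, mid-length; y = its long axis, +y towards the barrel's end, away from the cap, z up. Grip it across the white barrel (mass centre about 25 mm from the origin towards +y), not by the cap. A look-alike: leave it where it lies.
- beige_dish: Clear round lidded dish with beige agar, 60 mm diameter, 13 mm high, 30 g, lying flat on the table. Origin: centre of its underside, z up. A look-alike: leave it where it lies.
- red_trough: Red trough insert, 166x72 mm, fixed in one of four bays (74 mm pitch) of the white caddy (rim 12 mm high). Origin: centre of its underside, 3 mm above table; x = long axis, z up. Floor at z = 4 mm. The trough runs along x, inside 160x30 mm, walls 9 mm high, 6 mm thick, side walls cut away in the middle 76 mm of the length, for fingers. The red-capped marker lies in it, centred, either way round.
- blue_trough: Blue trough insert, 166x72 mm, fixed in one of four bays (74 mm pitch) of the white caddy (rim 12 mm high). Origin: centre of its underside, 3 mm above table; x = long axis, z up. Floor at z = 4 mm. The trough runs along x, inside 160x30 mm, walls 9 mm high, 6 mm thick, side walls cut away in the middle 76 mm of the length, for fingers. The forceps lies in it, centred, either way round.
- dish_seat: Green dish seat insert, 166x72 mm, fixed in one of four bays (74 mm pitch) of the white caddy (rim 12 mm high). Origin: centre of its underside, 3 mm above table; x = long axis, z up. Floor at z = 4 mm, with a white 60 mm disc in the middle and four pins (6 mm thick, 9 mm high) at x, y = +-30 mm. Fingers closing along x have most room, between the pins.
- vial_ring: Grey vial ring insert, 166x72 mm, fixed in one of four bays (74 mm pitch) of the white caddy (rim 12 mm high). Origin: centre of its underside, 3 mm above table; x = long axis, z up. Floor at z = 4 mm; in the middle an upright ring, 48 mm inside and 56 mm outside diameter, rim 13.5 mm above the floor, for the vial to stand in.
Things that resemble listed ones, but are neither listed nor needed, are in the scene too. What is shaped like the pink_dish but brown or yellow is not meant.

How it is judged:
At the end, for the whole second after the job is handed in: Red marker on the red trough's floor, forceps on the blue one's (14 mm along, 10 mm across, 0.2 rad); pink dish flat on its seat, vial upright in its ring (12 mm, 0.1 rad); all at rest. Black marker and beige dish within 20 mm of their start; vial never tipped (x of red_marker in the frame of red_trough between -0.014 and 0.014 m and y of red_marker in the frame of red_trough between -0.01 and 0.01 m and z of red_marker in the frame of red_trough between 0 and 0.009 m and angle between the y axis of red_marker and the x axis of red_trough, either way round below 0.2 rad and x of forceps in the frame of blue_trough between -0.014 and 0.014 m and y of forceps in the frame of blue_trough between -0.01 and 0.01 m and z of forceps in the frame of blue_trough between 0 and 0.009 m and angle between the y axis of forceps and the x axis of blue_trough, either way round below 0.2 rad and horizontal distance between pink_dish and dish_seat below 0.012 m and z of pink_dish in the frame of dish_seat between 0 and 0.008 m and angle between each of pink_dish, vial's own z axis and vertical below 0.1 rad and horizontal distance between vial and vial_ring below 0.012 m and z of vial in the frame of vial_ring between 0 and 0.008 m and linear speed of each of red_marker, forceps, pink_dish, vial below 0.02 m/s and distance of each of black_marker, beige_dish from where it was at the start of the episode below 0.02 m); the robot touches nothing.
It fails at once if the vial is tipped over (angle between vial's own z axis and vertical above 0.5 rad).
It fails at once if the black-capped marker is taken or pushed away (distance of black_marker from where it was at the start of the episode above 0.02 m).
It fails at once if the beige dish is taken or pushed away (distance of beige_dish from where it was at the start of the episode above 0.02 m).
It also fails if it takes over 96 s, if anything falls off the work surface, if the arm or the gripper's body presses on something with over 40 N, if the wrist force passes 120 N, or if a joint passes its speed limit or range.

## Working session

There is one attempt and no reset: what is moved stays moved. The work goes in short steps, Python scripts to look and compute and a tool call to move; the robot and the scene stay as the last step left them, time stands still between calls to the robot, and variables do not carry over. Pictures are saved under pics/ and viewed, at most 18 in all, crops included, and the job is handed in when it is done.

Besides the shell and the picture viewer there is one more tool, called after "Emit:" by a JSON object that holds its "api" and its "payload", one argument or row to a line. apply_moves: Moves the arm, as the interface text tells. Its arguments: {"type":"object","properties":{"commands":{"type":"array"}},"required":["commands"]}

```bash
mkdir -p pics; cat > h.py <<'E'
from bench import *
import numpy as np, cv2
def cam(s):
    f=210/np.tan(np.radians(s["vertical_fov"])/2)
    K=np.array([[f,0,s["cx"]],[0,f,s["cy"]],[0,0,1.]])
    D=np.array([s["k1"],0,0,0,0.])
    return K,D,np.array(s["rvec"],float).ravel(),np.array(s["tvec"],float).ravel()
def ray(s,px):
    K,D,r,t=cam(s); R=cv2.Rodrigues(r)[0]
    p=cv2.undistortPoints(np.array(px,float).reshape(-1,1,2),K,D).reshape(-1,2)
    d=np.c_[p,np.ones(len(p))]@R
    return -R.T@t,d
def at(s,px,z):
    c,d=ray(s,px); return c+d*((z-c[2])/d[:,2])[:,None]
def tri(obs):
    A=np.zeros((3,3));b=np.zeros(3)
    for s,px in obs:
        c,d=ray(s,[px]); d=d[0]/np.linalg.norm(d[0]); P=np.eye(3)-np.outer(d,d); A+=P;b+=P@c
    return np.linalg.solve(A,b)
def save(s,n,crop=None,k=1):
    im=s["pixels"][:,:,::-1]
    if crop: im=im[crop[1]:crop[3],crop[0]:crop[2]]
    cv2.imwrite("pics/"+n,cv2.resize(im,None,fx=k,fy=k,interpolation=cv2.INTER_CUBIC))
E
python3 - <<'E'
from h import *
import pickle
S={}
for n in("scene","top"):
    S[n]=s=snapshot(n); save(s,n+".png",k=1.4)
    c,_=ray(s,[[280,210]]); print(n,s["vertical_fov"],s["k1"],c.round(3))
    for q in("red_marker","forceps","pink_dish","vial","black_marker","beige_dish","red_trough","blue_trough","dish_seat","vial_ring"):
        for r in place_of(n,q)[:4]: print(n,q,round(r["score"],2),np.round(r["pixel"],1),at(s,[r["pixel"]],0)[0].round(3))
pickle.dump(S,open("s0.pkl","wb"))
o=get_obs();print(o)
E
```

```text
scene 55.01787834799255 -0.011170522842396923 [-0.08   0.824  0.464]
scene red_marker 0.71 [409.1 199.8] [ 0.433 -0.024  0.   ]
scene forceps 0.7 [406.8 199. ] [ 0.44  -0.023  0.   ]
scene forceps 0.6 [308.7 259.3] [0.401 0.359 0.   ]
scene pink_dish 0.7 [229.5 242.5] [0.553 0.448 0.   ]
scene pink_dish 0.68 [218.8 217.3] [0.663 0.407 0.   ]
scene pink_dish 0.63 [164.9 292.9] [0.485 0.627 0.   ]
scene vial 0.56 [357.4 227.7] [0.423 0.189 0.   ]
scene vial 0.46 [331.1 238.7] [0.427 0.269 0.   ]
scene black_marker 0.61 [386.4 213.6] [0.423 0.083 0.   ]
scene beige_dish 0.81 [332.8 239.6] [0.422 0.269 0.   ]
scene beige_dish 0.32 [234.3 240.8] [0.552 0.436 0.   ]
scene red_trough 0.62 [275.4 206.5] [0.622 0.268 0.   ]
scene blue_trough 0.68 [319.  192.3] [0.613 0.126 0.   ]
scene dish_seat 0.8 [296.1 196.7] [0.632 0.191 0.   ]
scene vial_ring 0.96 [340.1 186.4] [0.604 0.054 0.   ]
top 44.463438345288004 -0.15230856200828846 [0.343 0.283 1.51 ]
top red_marker 0.44 [398.5 247.4] [ 0.432 -0.034  0.   ]
top red_marker 0.27 [369.4 186.2] [0.616 0.05  0.   ]
top red_marker 0.15 [323.4 185.4] 
[... 760 characters left out ...]
.   ]
{'time': 1.1, 'joint_positions': array([-1.41609862e+00,  8.71956052e-02,  1.37066572e+00,  3.59699776e-05,
        1.68358998e+00, -1.03112375e-01]), 'qvel': array([ 0.00038234,  0.00029145, -0.00263022,  0.00111859, -0.00094787,
       -0.00117251]), 'joint_torque': array([ 1.05735657e-03, -3.40044737e+01, -3.02602637e+01,  7.19857472e-02,
        2.39132729e-02, -1.36252268e-05]), 'tool_pos': array([ 0.14023677, -0.53185877,  0.2055257 ]), 'ee_rot': array([ 3.14144838e+00, -2.10026326e-05,  2.57814135e-01]), 'wrist_force': array([ 0.55106543, -0.66062841,  0.19490016]), 'wrist_torque': array([ 0.01943232, -0.03579414,  0.0541331 ]), 'finger_force': 0.0, 'width': 0.09387370875577065}
```

View pictures.

View pics/scene.png

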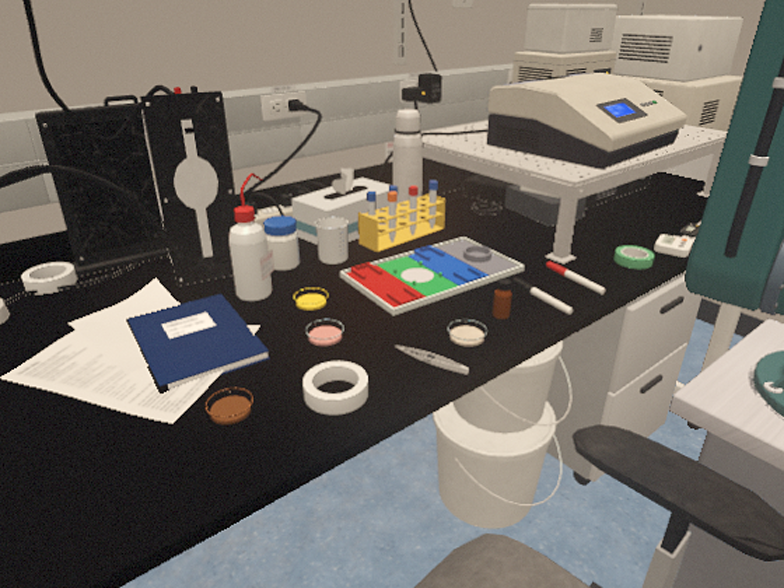

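```bash
python3 - <<'E'
from h import *
import pickle
S=pickle.load(open("s0.pkl","rb"))
save(S["top"],"topc.png",(140,150,420,300),2.8)
E
```

```text
(no output)
```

View pics/topc.png

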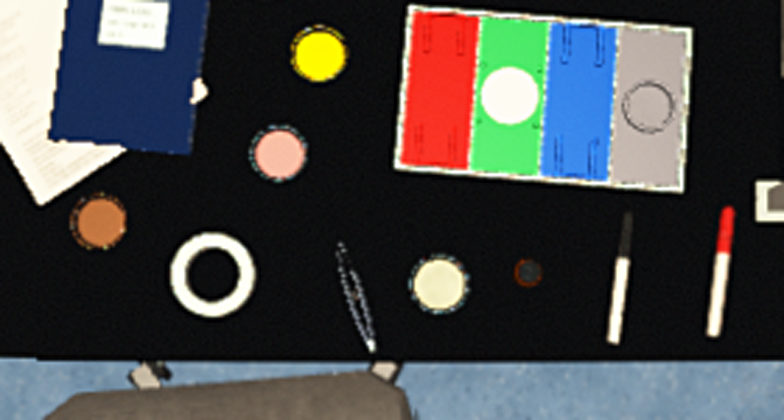

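```bash
python3 - <<'E'
from h import *
import pickle
S=pickle.load(open("s0.pkl","rb"))
s=S["top"];save(s,"top2.png",(220,20,560,275),2.3)
P={}
def hsv(s): return cv2.cvtColor(s["pixels"],cv2.COLOR_RGB2HSV)
for n,s in S.items():
    H=hsv(s)
    def blob(lo,hi,near,rad=45):
        m=cv2.inRange(H,np.array(lo),np.array(hi)); mm=np.zeros_like(m); cv2.circle(mm,tuple(int(v) for v in near),rad,255,-1); m&=mm
        k,l,st,c=cv2.connectedComponentsWithStats(m); i=1+np.argmax(st[1:,4]); pts=np.argwhere(l==i)[:,::-1].astype(float)
        return pts
    t=n=="top"
    B={"pink":blob((0,30,120),(12,140,255),(240,205) if t else (231,239),22),
       "red":blob((0,180,90),(6,255,255),(297,182) if t else (270,205),30),
       "green":blob((50,100,60),(75,255,255),(322,184) if t else (297,197),30),
       "blue":blob((100,120,60),(120,255,255),(347,187) if t else (319,192),35)}
    for k,p in B.items():
        r=cv2.minAreaRect(p.astype(np.float32)); print(n,k,len(p),p.mean(0).round(1),np.round(r[0],1))
        z={"pink":.006,}.get(k,.007)
        box=cv2.boxPoints(r); 
        print("   c",at(s,[p.mean(0)],z)[0].round(3))
    for q in("red_marker","forceps","vial","black_marker","beige_dish","vial_ring","pink_dish"):
        for r in masks_of(n,q)[:2]:
            p=np.argwhere(r["mask"])[:,::-1].astype(float)
            if len(p)<5: continue
            w=at(s,p,.007)[:,:2]; c=w.mean(0); e,v=np.linalg.eigh(np.cov((w-c).T)); d=v[:,1]; a=(w-c)@d
            print(n,q,round(r["score"],2),np.round(r["extent"]),"c",c.round(3),"mid",(c+d*(a.max()+a.min())/2).round(3),"ang",np.arctan2(d[1],d[0]).round(3),"len",np.ptp(a).round(3))
# caddy quad from top: colored + gray region
s=S["top"];H=hsv(s);m=(cv2.inRange(s["pixels"],np.array([70,0,0]),np.array([255]*3))|cv2.inRange(s["pixels"],np.array([0,70,0]),np.array([255]*3))|cv2.inRange(s["pixels"],np.array([0,0,70]),np.array([255]*3)))
k,l,st,c=cv2.connectedComponentsWithStats(m);i=l[200,297]; p=np.argwhere(l==i)[:,::-1].astype(np.float32);print(st[i])
w=at(s,p,.012)[:,:2].astype(np.float32);r=cv2.minAreaRect(w*1000);print("caddy",r)
E
```

```text
scene pink 283 [231.8 239.2] [231.5 239. ]
   c [0.553 0.442 0.006]
scene red 732 [273.8 202.9] [273.8 203.3]
   c [0.629 0.267 0.007]
scene green 496 [298.2 197.1] [297.9 195.9]
   c [0.616 0.198 0.007]
scene blue 666 [319.  189.2] [319.7 190.1]
   c [0.617 0.122 0.007]
scene red_marker 0.52 [393. 187. 430. 209.] c [ 0.434 -0.023] mid [ 0.434 -0.023] ang 2.959 len 0.141
scene forceps 0.86 [288. 249. 335. 267.] c [0.394 0.354] mid [0.399 0.355] ang -2.846 len 0.101
scene forceps 0.27 [273. 183. 325. 211.] c [0.616 0.199] mid [0.619 0.199] ang 3.027 len 0.154
scene vial 0.74 [352. 202. 367. 230.] c [0.459 0.142] mid [0.463 0.138] ang 2.229 len 0.147
scene black_marker 0.52 [284. 247. 338. 267.] c [0.4   0.356] mid [0.405 0.358] ang -2.837 len 0.12
scene black_marker 0.51 [369. 200. 407. 220.] c [0.426 0.08 ] mid [0.428 0.079] ang 3.028 len 0.136
scene beige_dish 0.64 [322. 231. 344. 248.] c [0.414 0.274] mid [0.414 0.275] ang 2.508 len 0.053
scene beige_dish 0.31 [221. 233. 244. 248.] c [0.552 0.442] mid [0.553 0.441] ang 2.339 len 0.056
scene vial_ring 0.69 [316. 173. 368. 199.] c [0
[... 704 characters left out ...]
ack_marker 0.7 [361. 225. 365. 271.] c [0.437 0.077] mid [0.429 0.078] ang 3.016 len 0.134
top black_marker 0.38 [335. 158. 358. 216.] c [0.616 0.12 ] mid [0.616 0.12 ] ang 3.053 len 0.169
top beige_dish 0.54 [291. 242. 309. 260.] c [0.421 0.268] mid [0.421 0.269] ang 2.42 len 0.054
top vial_ring 0.95 [358. 159. 383. 217.] c [0.609 0.046] mid [0.61  0.046] ang 3.061 len 0.167
top pink_dish 0.84 [167. 220. 184. 240.] c [0.485 0.626] mid [0.485 0.626] ang 1.071 len 0.053
top pink_dish 0.5 [233. 198. 250. 211.] c [0.559 0.438] mid [0.559 0.438] ang 2.334 len 0.055
[ 280  151  108   68 6210]
caddy ((618.213134765625, 156.7644805908203), (308.6588134765625, 180.66368103027344), 85.47657775878906)
```

View pics/top2.png

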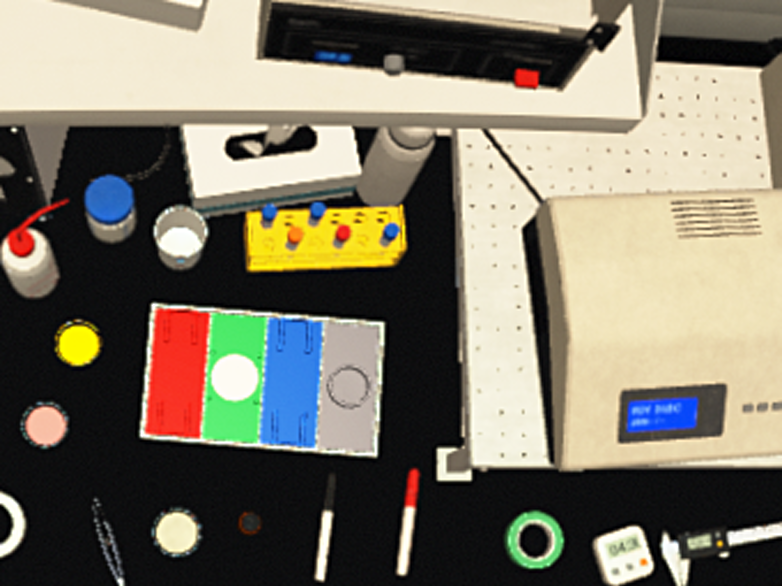

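Candidates: dishes in the top picture are pink (240,205), yellow (254,170), brown (175,230) and beige (299,251). Pink is the one meant because its agar is rose-coloured. Markers are red cap (398,247) and black cap (364,247), so the red-capped one at the right. The shelf leg stands at about (417,221). First move: go over the red marker.

Emit:
{"api": "apply_moves", "payload": {
  "commands": [
    [0, 0, -0.026, 0.018, 0.034, 0, 100],
    [0, 0, -0.052, 0.036, 0.068, 0, 100],
    [0, 0, -0.078, 0.054, 0.102, 0, 100],
    [0, 0, -0.104, 0.072, 0.136, 0, 100],
    [0, 0, -0.13, 0.09, 0.17, 0, 100]
  ]
}}

```text
time: 2.3
tool_pos: [0.2307, -0.3605, 0.2056]
ee_rot: [3.141, -0.0, 0.126]
wrist_force: [1.1, 0.1, 0.5]
width: 0.0939
finger_force: 0.0
```

Emit:
{"api": "apply_moves", "payload": {
  "commands": [
    [0, 0, -0.026, 0.018, 0.034, 0, 100],
    [0, 0, -0.052, 0.036, 0.068, 0, 100],
    [0, 0, -0.078, 0.054, 0.102, 0, 100],
    [0, 0, -0.104, 0.072, 0.136, 0, 100],
    [0, 0, -0.13, 0.09, 0.17, 0, 100]
  ]
}}

```text
time: 2.8
tool_pos: [0.3207, -0.1904, 0.2058]
ee_rot: [3.141, -0.001, -0.004]
wrist_force: [-0.5, -0.7, -0.1]
width: 0.0937
finger_force: 0.0
```

Emit:
{"api": "apply_moves", "payload": {
  "commands": [
    [0, 0, -0.026, 0.018, 0.034, 0, 100],
    [0, 0, -0.052, 0.036, 0.068, 0, 100],
    [0, 0, -0.078, 0.054, 0.102, 0, 100],
    [0, 0, -0.104, 0.072, 0.136, 0, 100],
    [0, 0, -0.13, 0.09, 0.17, 0, 100]
  ]
}}

```text
time: 3.3
tool_pos: [0.4108, -0.0203, 0.2058]
ee_rot: [3.141, -0.001, -0.133]
wrist_force: [0.6, -1.3, 0.7]
width: 0.0939
finger_force: 0.0
```

```bash
cat >> h.py <<'E'
def axis(s,p,z):
    w=at(s,p,z)[:,:2]; c=w.mean(0); e,v=np.linalg.eigh(np.cov((w-c).T)); d=v[:,1]; a=(w-c)@d
    return c.round(4),(c+d*(a.max()+a.min())/2).round(4),np.arctan(d[1]/d[0]).round(3),np.ptp(a).round(4)
E
python3 - <<'E'
from h import *
import pickle
s=snapshot("wrist"); save(s,"w1.png",k=1.2); pickle.dump(s,open("w1.pkl","wb"))
o=get_obs();print(o["time"],o["tool_pos"].round(4),o["ee_rot"].round(3),o["joint_positions"].round(3))
print(ray(s,[[280,210]]),s["vertical_fov"])
for q in("red_marker","black_marker","vial","red_trough"):
    for r in place_of("wrist",q)[:3]: print(q,round(r["score"],2),np.round(r["pixel"]),at(s,[r["pixel"]],.007)[0].round(4))
    for r in masks_of("wrist",q)[:3]:
        p=np.argwhere(r["mask"])[:,::-1].astype(float)
        if len(p)>9: print("  mask",round(r["score"],2),np.round(r["extent"]),*axis(s,p,.007))
E
```

```text
3.35 [ 0.4125 -0.0156  0.2056] [-3.137e+00 -2.000e-03 -1.280e-01] [-0.18  -0.226  1.665  0.005  1.701  1.52 ]
(array([ 0.4834513 , -0.02907362,  0.38576675]), array([[-0.26214844,  0.02377669, -0.96488902]])) 61.84922137413751
red_marker 0.76 [281. 160.] [ 0.4356 -0.0281  0.007 ]
  mask 0.39 [17.  1. 89. 93.] [0.5897 0.1972] [0.5919 0.1972] -0.005 0.1088
black_marker 0.63 [186. 177.] [0.4317 0.0784 0.007 ]
  mask 0.65 [176. 113. 191. 237.] [0.434  0.0791] [0.4301 0.0797] -0.137 0.1387
vial 0.71 [103. 185.] [0.4355 0.1742 0.007 ]
  mask 0.78 [ 64. 176. 114. 211.] [0.4284 0.1961] [0.4284 0.1961] -1.304 0.0655
  mask 0.7 [  0.   1.  28. 100.] [0.5917 0.248 ] [0.5965 0.2472] -0.171 0.108
  mask 0.28 [172. 115. 193. 239.] [0.434  0.0792] [0.4301 0.0797] -0.137 0.1387
```

View pics/w1.png

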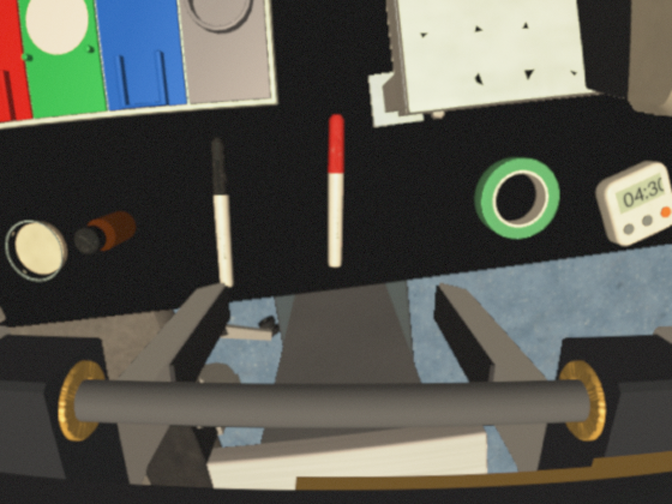

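The wrist view shows the red-capped marker from (280,96) to (279,223) native pixels, alone between the fingers' columns. The black-capped one lies at (186,177), the shelf leg at (330,80).

```bash
cat >> h.py <<'E'
def blob(s,test,near,rad):
    """pixels of the largest blob of test(hsv,rgb) within rad of near"""
    h=cv2.cvtColor(s["pixels"],cv2.COLOR_RGB2HSV).astype(int); m=test(h,s["pixels"].astype(int)).astype(np.uint8)
    mm=np.zeros_like(m); cv2.circle(mm,tuple(int(v) for v in near),rad,1,-1); m&=mm
    k,l,st,c=cv2.connectedComponentsWithStats(m); i=1+np.argmax(st[1:,4]); return np.argwhere(l==i)[:,::-1].astype(float)
white=lambda h,c:(h[...,2]>110)&(h[...,1]<80)
red=lambda h,c:(h[...,2]>70)&(h[...,1]>130)&((h[...,0]<8)|(h[...,0]>172))
E
python3 - <<'E'
from h import *
import pickle
S=pickle.load(open("s0.pkl","rb")); s=snapshot("wrist")
o=get_obs();print(o["tool_pos"].round(4),o["ee_rot"].round(3))
W=blob(s,white,(280,185),45);R=blob(s,red,(280,120),32)
print(axis(s,np.r_[W,R],.007),axis(s,W,.007),axis(s,R,.007))
t=S["top"];Wt=blob(t,white,(396,258),14);Rt=blob(t,red,(399,232),14)
print(axis(t,np.r_[Wt,Rt],.007),axis(t,Wt,.007))
print("tri",tri([(s,W.mean(0)),(t,Wt.mean(0))]),tri([(s,R.mean(0)),(t,Rt.mean(0))]))
E
```

```text
[ 0.4099 -0.0229  0.2056] [ 3.141 -0.    -0.134]
(array([ 0.4401, -0.0269]), array([ 0.4351, -0.0262]), np.float64(-0.147), np.float64(0.1391)) (array([ 0.4115, -0.0226]), array([ 0.4095, -0.0223]), np.float64(-0.144), np.float64(0.0873)) (array([ 0.4779, -0.0325]), array([ 0.4787, -0.0327]), np.float64(-0.146), np.float64(0.0508))
(array([ 0.4363, -0.028 ]), array([ 0.4361, -0.028 ]), np.float64(-0.148), np.float64(0.1376)) (array([ 0.4049, -0.0233]), array([ 0.4047, -0.0233]), np.float64(-0.148), np.float64(0.0741))
tri [ 0.40733782 -0.02419612 -0.00682717] [ 0.47778122 -0.03270029  0.01378228]
```

Emit:
{"api": "apply_moves", "payload": {
  "commands": [
    [0, 0, -0.014, 0.007, -0.002, -0.04, 60],
    [0, 0, -0.014, 0.007, -0.002, -0.085, 50],
    [0, 0, -0.014, 0.007, -0.002, -0.13, 50],
    [0, 0, -0.014, 0.007, -0.002, -0.17, 50],
    [0, 0, -0.014, 0.007, -0.002, -0.19, 50]
  ]
}}

```text
time: 4.3
tool_pos: [0.4141, -0.0241, 0.0117]
ee_rot: [-3.142, 0.006, -0.148]
wrist_force: [-0.4, -0.3, 0.6]
width: 0.0578
finger_force: 0.0
```

Emit:
{"api": "apply_moves", "payload": {
  "commands": [
    [0, 0, 0, 0, 0, -0.008, 50],
    [0, 0, 0, 0, 0, -0.0125, 50],
    [0, 0, 0, 0, 0, -0.0125, 10],
    [0, 0, 0, 0, 0, -0.0125, 10],
    [0, 0, 0, 0, 0, -0.0125, 10]
  ]
}}

```text
time: 4.8
tool_pos: [0.4185, -0.0241, 0.0045]
ee_rot: [3.141, -0.003, -0.146]
wrist_force: [-0.0, 0.4, 0.2]
width: 0.0268
finger_force: 0.0
```

```bash
python3 - <<'E'
from h import *
import bench
print([ (k,v) for k,v in vars(bench).items() if isinstance(v,(int,float)) and k[0]!='_'])
o=get_obs();print(o)
E
```

```text
[('grip_point_offset', 0.0188)]
{'time': 4.8, 'joint_positions': array([-1.92921287e-01, -7.28601917e-02,  1.94679721e+00, -1.13710365e-04,
        1.26458586e+00,  1.52413549e+00]), 'qvel': array([ 0.00127326,  0.00176532,  0.00568589,  0.00037424, -0.00079887,
        0.00017221]), 'joint_torque': array([-3.78510507e-02, -2.34661585e+01, -2.66180438e+01,  1.58275687e-02,
       -7.80281355e-02,  1.83227053e-05]), 'tool_pos': array([ 0.41848032, -0.02411936,  0.00446708]), 'ee_rot': array([ 3.14134106e+00, -3.06137611e-03, -1.46225957e-01]), 'wrist_force': array([-0.01563772,  0.38265676,  0.21829378]), 'wrist_torque': array([ 0.06045465, -0.01189575,  0.002614  ]), 'finger_force': 0.0, 'width': 0.026769356552859672}
```

Emit:
{"api": "apply_moves", "payload": {
  "commands": [
    [0, 0, 0, 0, 0, 0, 5],
    [0, 0, 0, 0, 0, 0, 5],
    [0, 0, 0, 0, 0, 0, 5],
    [0, 0, 0, 0, 0, 0.02, 5],
    [0, 0, 0, 0, 0, 0.06, 5]
  ]
}}

```text
time: 5.3
tool_pos: [0.414, -0.0232, 0.0604]
ee_rot: [-3.141, 0.009, -0.146]
wrist_force: [-0.5, 0.5, -0.7]
width: 0.0124
finger_force: 30.0
```

```bash
python3 - <<'E'
from h import *
s=snapshot("wrist"); o=get_obs();print(o["tool_pos"].round(4),o["ee_rot"].round(3),o["width"],o["finger_force"])
W=blob(s,white,(280,215),60);R=blob(s,red,(280,140),50)
z=o["tool_pos"][2]+.004
print(axis(s,np.r_[W,R],z),axis(s,W,z),axis(s,R,z))
save(s,"w2.png")
E
```

```text
[ 0.4203 -0.0243  0.0694] [ 3.141 -0.008 -0.146] 0.01224746832579688 29.999452829360962
(array([ 0.4557, -0.0284]), array([ 0.4525, -0.028 ]), np.float64(-0.146), np.float64(0.0919)) (array([ 0.4301, -0.0246]), array([ 0.4289, -0.0245]), np.float64(-0.144), np.float64(0.0443)) (array([ 0.475 , -0.0313]), array([ 0.4748, -0.0313]), np.float64(-0.139), np.float64(0.0466))
```

View pics/w2.png

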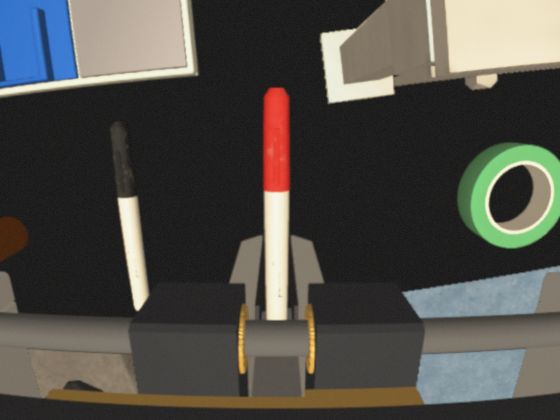

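Emit:
{"api": "apply_moves", "payload": {
  "commands": [
    [0, 0, 0.01, 0.01, 0.015, 0.04, 5],
    [0, 0, 0.02, 0.025, 0.04, 0.07, 5],
    [0, 0, 0.03, 0.045, 0.07, 0.09, 5],
    [0, 0, 0.03, 0.07, 0.105, 0.1, 5],
    [0, 0, 0.03, 0.095, 0.145, 0.1, 5]
  ]
}}

```text
time: 5.85
tool_pos: [0.5145, 0.1223, 0.1657]
ee_rot: [-3.141, -0.006, -0.117]
wrist_force: [0.5, -0.9, 0.7]
width: 0.0122
finger_force: 30.0
```

Emit:
{"api": "apply_moves", "payload": {
  "commands": [
    [0, 0, 0.01, 0.024, 0.037, 0, 5],
    [0, 0, 0.02, 0.048, 0.075, 0, 5],
    [0, 0, 0.032, 0.072, 0.11, 0, 5],
    [0, 0, 0.032, 0.093, 0.14, 0, 5],
    [0, 0, 0.032, 0.098, 0.148, 0, 5]
  ]
}}

```text
time: 6.35
tool_pos: [0.6111, 0.2722, 0.1611]
ee_rot: [-3.141, 0.001, -0.081]
wrist_force: [0.1, -0.2, 0.2]
width: 0.0124
finger_force: 30.0
```

```bash
python3 - <<'E'
from h import *
import pickle
for i in range(4): s=snapshot("wrist")
o=get_obs();print(o["time"],o["tool_pos"].round(4),o["ee_rot"].round(3),o["width"])
pickle.dump(s,open("w3.pkl","wb"));save(s,"w3.png")
S=pickle.load(open("s0.pkl","rb"))
for q in("red_trough","blue_trough","dish_seat","vial_ring"):
    for r in place_of("wrist",q)[:1]: print(q,round(r["score"],2),np.round(r["pixel"]),at(s,[r["pixel"]],.007)[0].round(4))
W=blob(s,white,(280,215),60);R=blob(s,red,(280,140),50)
E
```

```text
6.55 [0.6098 0.2683 0.1628] [ 3.141e+00  1.000e-03 -8.500e-02] 0.012467779012991651
red_trough 0.83 [273. 175.] [0.6267 0.2715 0.007 ]
blue_trough 0.76 [426. 171.] [0.6185 0.1209 0.007 ]
dish_seat 0.74 [279. 219.] [0.5819 0.269  0.007 ]
vial_ring 0.79 [493. 175.] [0.609  0.0511 0.007 ]
```

View pics/w3.png

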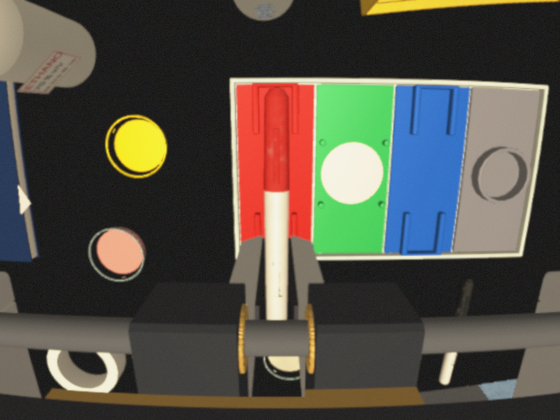

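```bash
python3 - <<'E'
from h import *
import pickle
s=pickle.load(open("w3.pkl","rb"));S=pickle.load(open("s0.pkl","rb"));t=S["top"];c=S["scene"]
q=at(s,[[231,80],[546,86],[523,258],[236,260]],.012);print(q.round(4),q.mean(0).round(4),np.linalg.norm(np.diff(q,axis=0),axis=1).round(3))
wd=blob(s,white,(352,173),34);wt=blob(t,white,(322,184),12)
print("disc",at(s,[wd.mean(0)],.007).round(4),at(t,[wt.mean(0)],.007).round(4),"tri",tri([(s,wd.mean(0)),(t,wt.mean(0))]).round(4))
g=lambda h,c:(h[...,0]>50)&(h[...,0]<75)&(h[...,1]>90)&(h[...,2]>50)
b=lambda h,c:(h[...,0]>100)&(h[...,0]<120)&(h[...,1]>110)&(h[...,2]>50)
for f,n in((g,(352,170)),(b,(430,170))):
    p=blob(s,f,n,110);print(axis(s,p,.008))
yl=lambda h,c:(h[...,0]<15)&(h[...,1]>40)&(h[...,1]<170)&(h[...,2]>120)
p=blob(s,yl,(120,252),30);pt=blob(t,yl,(240,205),18);print("pink",len(p),at(s,[p.mean(0)],.006).round(4),at(t,[pt.mean(0)],.006).round(4),"tri",tri([(s,p.mean(0)),(t,pt.mean(0))]).round(4))
e=at(s,[[276,87],[276,190]],.165);print("marker cap end, cap/barrel",e.round(4))
E
```

```text
[[0.7173 0.3014 0.012 ]
 [0.694  0.0022 0.012 ]
 [0.5172 0.0117 0.012 ]
 [0.5438 0.3162 0.012 ]] [0.6181 0.1579 0.012 ] [0.3   0.177 0.306]
disc [[0.6229 0.1952 0.007 ]] [[0.6216 0.1939 0.007 ]] tri [0.6223 0.194  0.0028]
(array([0.6279, 0.1953]), array([0.6223, 0.1957]), np.float64(-0.082), np.float64(0.1653))
(array([0.6204, 0.1221]), array([0.6156, 0.1225]), np.float64(-0.077), np.float64(0.1683))
pink 1627 [[0.5603 0.4385 0.006 ]] [[0.558  0.4371 0.006 ]] tri [0.559  0.4382 0.0045]
marker cap end, cap/barrel [[0.6964 0.2626 0.165 ]
 [0.6456 0.2669 0.165 ]]
```

Emit:
{"api": "apply_moves", "payload": {
  "commands": [
    [0, 0, 0, 0, 0.001, -0.03, 5],
    [0, 0, 0, 0, 0.001, -0.07, 5],
    [0, 0, 0, 0, 0.001, -0.1, 5],
    [0, 0, 0, 0, 0.001, -0.125, 5],
    [0, 0, 0, 0, 0.001, -0.14, 5]
  ]
}}

```text
time: 7.25
tool_pos: [0.6087, 0.2689, 0.0206]
ee_rot: [3.14, 0.003, -0.085]
wrist_force: [0.6, -1.1, 0.0]
width: 0.0124
finger_force: 30.0
```

Emit:
{"api": "apply_moves", "payload": {
  "commands": [
    [0, 0, 0, 0, 0, -0.006, 5],
    [0, 0, 0, 0, 0, -0.01, 5],
    [0, 0, 0, 0, 0, -0.01, 5],
    [0, 0, 0, 0, 0, -0.01, 38],
    [0, 0, 0, 0, 0, -0.01, 38]
  ]
}}

```text
time: 7.75
tool_pos: [0.6111, 0.2705, 0.0146]
ee_rot: [-3.141, -0.002, -0.084]
wrist_force: [0.7, -0.1, -0.2]
width: 0.0255
finger_force: 0.0
```

Emit:
{"api": "apply_moves", "payload": {
  "commands": [
    [0, 0, 0, 0, 0, 0, 38],
    [0, 0, 0, 0, 0, 0, 38],
    [0, 0, 0, 0, 0, 0.03, 38],
    [0, 0, 0, 0, 0, 0.07, 50],
    [0, 0, 0, 0, 0, 0.11, 90]
  ]
}}

```text
time: 8.25
tool_pos: [0.6096, 0.27, 0.1235]
ee_rot: [3.141, 0.002, -0.084]
wrist_force: [-0.1, 0.4, 1.0]
width: 0.0483
finger_force: 0.0
```

```bash
python3 - <<'E'
from h import *
for i in range(3): s=snapshot("wrist")
t=snapshot("top")
o=get_obs();print(o["time"],o["tool_pos"].round(4),o["ee_rot"].round(3),o["width"])
save(s,"w4.png")
W=blob(t,white,(294,195),14);print("top white",axis(t,W,.014))
E
```

```text
8.45 [0.611  0.2705 0.1249] [-3.14e+00 -3.00e-03 -8.40e-02] 0.06429962189774213
top white (array([0.6032, 0.2706]), array([0.6011, 0.2706]), np.float64(-0.016), np.float64(0.0538))
```

View pics/w4.png

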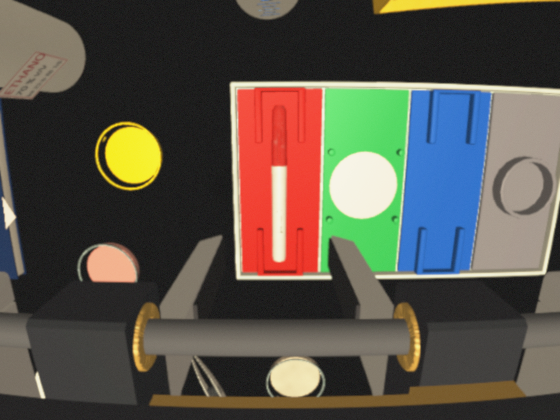

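The red marker lies in the red trough, cap (280,135), barrel end (279,262), centred between the trough's ends (88..272).

```bash
python3 - <<'E'
from h import *
import pickle
S=pickle.load(open("s0.pkl","rb"));c=S["scene"];t=S["top"]
print("bottle base, rack front-left/right base, leg foot",at(c,np.array([[253,298],[366,248],[446,228],[562,262]])/1.4,0).round(3))
print("red cap tri",tri([(c,np.array([244,213])/1.4),(t,np.array([22,242])/2.3+[220,20])]).round(3))
print("shelf front-left corner tri",tri([(c,np.array([552,182])/1.4),(t,np.array([465,467])/2.3+[220,20])]).round(3))
print("rack corner tri",tri([(c,np.array([362,217])/1.4),(t,np.array([246,258])/2.3+[220,20])]).round(3))
E
```

```text
bottle base, rack front-left/right base, leg foot [[ 0.741  0.467  0.   ]
 [ 0.793  0.184  0.   ]
 [ 0.771 -0.025  0.   ]
 [ 0.494 -0.075  0.   ]]
red cap tri [0.76  0.455 0.147]
shelf front-left corner tri [ 0.503 -0.053  0.163]
rack corner tri [0.769 0.192 0.075]
```

Emit:
{"api": "apply_moves", "payload": {
  "commands": [
    [0, 0, 0.12, -0.004, 0.014, 0.01, 83],
    [0, 0, 0.24, -0.008, 0.028, 0.01, 83],
    [0, 0, 0.36, -0.012, 0.042, 0.01, 83],
    [0, 0, 0.48, -0.016, 0.056, 0.01, 83],
    [0, 0, 0.6, -0.02, 0.07, 0.01, 83]
  ]
}}

```text
time: 8.95
tool_pos: [0.5887, 0.34, 0.1297]
ee_rot: [-3.141, 0.005, 0.521]
wrist_force: [-0.3, 0.9, -0.7]
width: 0.078
finger_force: 0.0
```

Emit:
{"api": "apply_moves", "payload": {
  "commands": [
    [0, 0, 0.12, -0.006, 0.02, 0, 83],
    [0, 0, 0.24, -0.012, 0.04, 0, 83],
    [0, 0, 0.36, -0.018, 0.06, 0, 83],
    [0, 0, 0.48, -0.024, 0.08, 0, 83],
    [0, 0, 0.6, -0.0315, 0.097, 0, 83]
  ]
}}

```text
time: 9.45
tool_pos: [0.5572, 0.4374, 0.1295]
ee_rot: [-3.139, 0.005, 1.121]
wrist_force: [-0.2, 0.3, 0.2]
width: 0.078
finger_force: 0.0
```

Emit:
{"api": "apply_moves", "payload": {
  "commands": [
    [0, 0, 0.12, 0, 0, 0, 83],
    [0, 0, 0.24, 0, 0, 0, 83],
    [0, 0, 0.373, 0, 0, 0, 83],
    [0, 0, 0.373, 0, 0, -0.01, 83],
    [0, 0, 0.373, 0, 0, -0.02, 83]
  ]
}}

```text
time: 9.95
tool_pos: [0.558, 0.4367, 0.1103]
ee_rot: [-3.139, 0.002, 1.486]
wrist_force: [0.4, -0.3, -0.1]
width: 0.0779
finger_force: 0.0
```

```bash
python3 - <<'E'
from h import *
import pickle
for i in range(4): s=snapshot("wrist")
o=get_obs();print(o["time"],o["tool_pos"].round(4),o["ee_rot"].round(3),o["width"],o["joint_positions"].round(2))
S=pickle.load(open("s0.pkl","rb"))
yl=lambda h,c:(h[...,0]<15)&(h[...,1]>40)&(h[...,1]<170)&(h[...,2]>120)
for r in masks_of("wrist","pink_dish")[:3]:
    print(round(r["score"],2),np.round(r["extent"]),at(s,[np.argwhere(r["mask"])[:,::-1].mean(0)],.007).round(4))
save(s,"w5.png")
E
```

```text
10.15 [0.5581 0.4366 0.1112] [-3.139e+00  2.000e-03  1.488e+00] 0.07829910980241407 [ 0.58  0.48  1.07 -0.    1.6   0.67]
0.95 [243. 170. 318. 238.] [[0.5595 0.4403 0.007 ]]
0.64 [375. 214. 435. 267.] [[0.6653 0.4    0.007 ]]
0.52 [316. 394. 320. 392.] [[0.583  0.2354 0.007 ]]
```

View pics/w5.png

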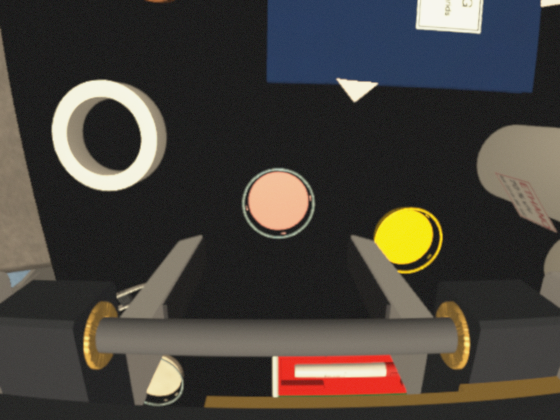

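Pink dish confirmed at (279,203), with rose agar, in line between the fingers. The yellow decoy is at (407,238).

Emit:
{"api": "apply_moves", "payload": {
  "commands": [
    [0, 0, 0, 0.001, 0.002, -0.03, 83],
    [0, 0, 0, 0.001, 0.002, -0.065, 83],
    [0, 0, 0, 0.001, 0.002, -0.09, 83],
    [0, 0, 0, 0.001, 0.002, -0.102, 83],
    [0, 0, 0, 0.001, 0.002, -0.107, 83]
  ]
}}

```text
time: 10.7
tool_pos: [0.5592, 0.4388, 0.0047]
ee_rot: [-3.14, 0.001, 1.488]
wrist_force: [0.2, -1.1, -0.2]
width: 0.0779
finger_force: 0.0
```

Emit:
{"api": "apply_moves", "payload": {
  "commands": [
    [0, 0, 0, 0, 0, 0, 55],
    [0, 0, 0, 0, 0, 0, 55],
    [0, 0, 0, 0, 0, 0, 50],
    [0, 0, 0, 0, 0, 0, 50],
    [0, 0, 0, 0, 0, 0, 50]
  ]
}}

```text
time: 11.2
tool_pos: [0.5608, 0.44, 0.0083]
ee_rot: [3.139, -0.002, 1.489]
wrist_force: [-0.1, 0.1, 5.4]
width: 0.056
finger_force: 30.1
```

Emit:
{"api": "apply_moves", "payload": {
  "commands": [
    [0, 0, 0, 0, 0, 0.015, 50],
    [0, 0, 0, 0, 0, 0.045, 50],
    [0, 0, 0, 0.004, -0.02, 0.075, 50],
    [0, 0, 0, 0.013, -0.055, 0.085, 50],
    [0, 0, 0, 0.023, -0.095, 0.085, 50]
  ]
}}

```text
time: 11.7
tool_pos: [0.5841, 0.345, 0.0953]
ee_rot: [3.136, -0.003, 1.491]
wrist_force: [0.8, -0.6, -0.7]
width: 0.0564
finger_force: 30.0
```

Emit:
{"api": "apply_moves", "payload": {
  "commands": [
    [0, 0, 0, 0.01, -0.04, 0, 50],
    [0, 0, 0, 0.02, -0.08, 0, 50],
    [0, 0, 0, 0.03, -0.115, 0, 50],
    [0, 0, 0, 0.037, -0.14, 0, 50],
    [0, 0, 0, 0.039, -0.149, 0, 50]
  ]
}}

```text
time: 12.2
tool_pos: [0.6224, 0.1924, 0.0916]
ee_rot: [3.141, 0.001, 1.485]
wrist_force: [0.3, 0.5, -1.2]
width: 0.0566
finger_force: 30.0
```

```bash
python3 - <<'E'
from h import *
for i in range(4): s=snapshot("wrist")
o=get_obs();print(o["time"],o["tool_pos"].round(4),o["ee_rot"].round(3),o["width"],o["finger_force"],o["wrist_force"].round(1))
save(s,"w6.png")
E
```

```text
12.4 [0.6214 0.1963 0.0912] [-3.141e+00 -1.000e-03  1.490e+00] 0.05617661619691039 29.979112903565692 [ 0.6  0.7 -0.1]
```

View pics/w6.png

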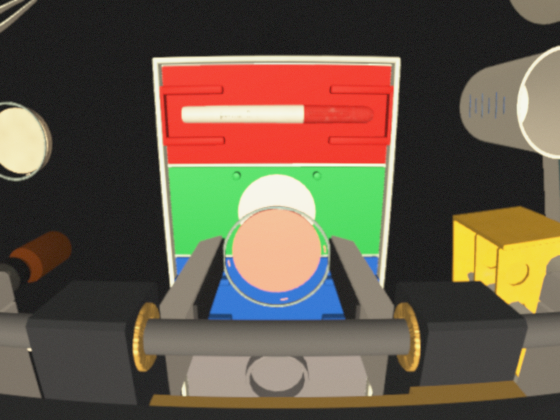

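Emit:
{"api": "apply_moves", "payload": {
  "commands": [
    [0, 0, 0, 0, -0.001, -0.025, 50],
    [0, 0, 0, 0, -0.001, -0.05, 50],
    [0, 0, 0, 0, -0.001, -0.065, 50],
    [0, 0, 0, 0, -0.001, -0.073, 50],
    [0, 0, 0, 0, -0.001, -0.077, 50]
  ]
}}

```text
time: 12.9
tool_pos: [0.6202, 0.1953, 0.0148]
ee_rot: [-3.138, -0.0, 1.49]
wrist_force: [-8.0, -0.9, 14.4]
width: 0.0563
finger_force: 30.2
```

Emit:
{"api": "apply_moves", "payload": {
  "commands": [
    [0, 0, 0, 0, 0, 0, 50],
    [0, 0, 0, 0, 0, -0.001, 50],
    [0, 0, 0, 0, 0, -0.001, 80],
    [0, 0, 0, 0, 0, -0.001, 80],
    [0, 0, 0, 0, 0, -0.001, 80]
  ]
}}

```text
time: 13.4
tool_pos: [0.6219, 0.1942, 0.013]
ee_rot: [3.141, -0.0, 1.489]
wrist_force: [-0.6, 0.7, 0.1]
width: 0.0743
finger_force: 0.0
```

Emit:
{"api": "apply_moves", "payload": {
  "commands": [
    [0, 0, 0, 0, 0, 0, 85],
    [0, 0, 0, 0, 0, 0.02, 85],
    [0, 0, 0, 0, 0, 0.05, 85],
    [0, 0, 0, 0, 0, 0.09, 85],
    [0, 0, 0, 0, 0, 0.13, 85]
  ]
}}

```text
time: 13.9
tool_pos: [0.6212, 0.1939, 0.1434]
ee_rot: [-3.14, 0.001, 1.489]
wrist_force: [1.4, -0.6, -0.2]
width: 0.08
finger_force: 0.0
```

```bash
python3 - <<'E'
from h import *
import pickle
for i in range(3): s=snapshot("wrist")
t=snapshot("top");c=snapshot("scene"); pickle.dump((s,t,c),open("s7.pkl","wb"))
o=get_obs();print(o["time"],o["tool_pos"].round(4),o["ee_rot"].round(3),o["width"])
yl=lambda h,c:(h[...,0]<15)&(h[...,1]>40)&(h[...,1]<170)&(h[...,2]>120)
pt=blob(t,yl,(322,184),18); print("dish",len(pt),at(t,[pt.mean(0)],.013).round(4))
# vial and ring
for n,S in(("top",t),("scene",c),("wrist",s)):
  for q in("vial","vial_ring","forceps"):
    for r in masks_of(n,q)[:2]:
        m=r["mask"]; 
        if m.sum()>9: print(n,q,round(r["score"],2),np.round(r["extent"]))
am=lambda h,c:(h[...,0]<14)&(h[...,1]>140)&(h[...,2]>40)
for n,S,near,rad in(("scene",c,(358,215),16),("top",t,(328,247),10)):
    p=blob(S,am,near,rad);print(n,"amber",len(p),p.mean(0).round(1),p.min(0),p.max(0),at(S,[[p.mean(0)[0],p.max(0)[1]]],0).round(3))
save(c,"c1.png",(180,150,420,290),3.2)
E
```

```text
14.15 [0.6214 0.194  0.1423] [-3.141  0.     1.489] 0.07978568086162266
dish 6 [[0.6028 0.2343 0.013 ]]
top vial 0.5 [323. 243. 333. 254.]
top vial_ring 0.78 [360. 160. 386. 204.]
top forceps 0.49 [261. 256. 270. 257.]
scene vial 0.66 [355. 199. 370. 228.]
scene vial_ring 0.56 [313. 175. 371. 198.]
scene forceps 0.69 [286. 192. 311. 202.]
wrist vial 0.96 [ 37. 212.  98. 262.]
wrist vial 0.59 [191. 302. 350. 361.]
wrist vial_ring 0.8 [192. 299. 351. 363.]
wrist forceps 0.91 [ 3. 15. 78. 63.]
scene amber 230 [358.2 216.5] [352. 206.] [365. 227.] [[0.424 0.185 0.   ]]
top amber 32 [326.8 247.9] [324. 242.] [332. 252.] [[0.419 0.179 0.   ]]
```

View pics/c1.png

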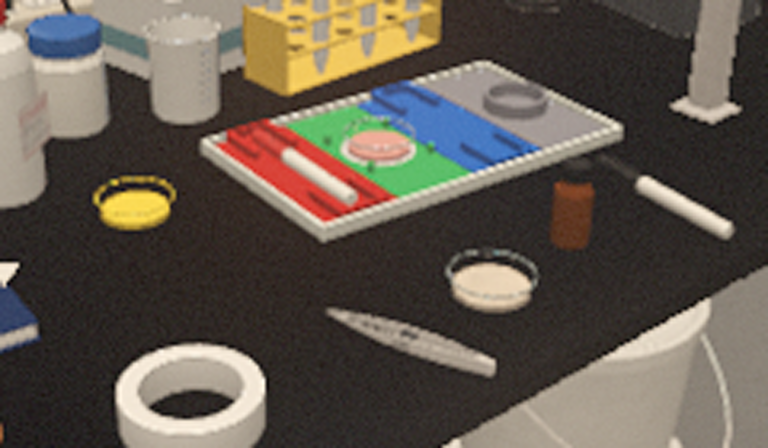

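The scene crop shows the pink dish in the middle of its seat (380,145). The vial stands at (573,205), with the beige dish at (492,280) and the black marker at (685,205) beside it. Next, over the vial.

Emit:
{"api": "apply_moves", "payload": {
  "commands": [
    [0, 0, 0, -0.03, -0.003, 0.01, 70],
    [0, 0, 0, -0.075, -0.007, 0.01, 60],
    [0, 0, 0, -0.12, -0.011, 0.01, 53],
    [0, 0, 0, -0.165, -0.015, 0.01, 53],
    [0, 0, 0, -0.19, -0.017, 0.01, 53]
  ]
}}

```text
time: 15.1
tool_pos: [0.4288, 0.1769, 0.153]
ee_rot: [-3.141, -0.0, 1.489]
wrist_force: [-0.6, -0.2, 0.3]
width: 0.0502
finger_force: 0.0
```

```bash
python3 - <<'E'
from h import *
import pickle
for i in range(4): s=snapshot("wrist")
o=get_obs();print(o["time"],o["tool_pos"].round(4),o["ee_rot"].round(3),o["width"])
_,t,c=pickle.load(open("s7.pkl","rb"))
save(s,"w8.png")
for r in masks_of("wrist","vial")[:2]: print("mask",round(r["score"],2),np.round(r["extent"]))
for r in place_of("wrist","vial")[:1]: print("origin",np.round(r["pixel"],1),at(s,[r["pixel"]],0).round(4))
am=lambda h,c:(h[...,0]<14)&(h[...,1]>140)&(h[...,2]>40)
p=blob(s,am,(279,180),70);print(len(p),p.min(0),p.max(0),p.mean(0))
E
```

```text
15.3 [0.4323 0.1773 0.1536] [ 3.139e+00 -1.000e-03  1.489e+00] 0.0498007640076914
mask 0.58 [263. 175. 296. 220.]
origin [276.1 189.7] [[0.4324 0.18   0.    ]]
484 [260. 177.] [293. 207.] [276.38636364 189.20454545]
```

View pics/w8.png

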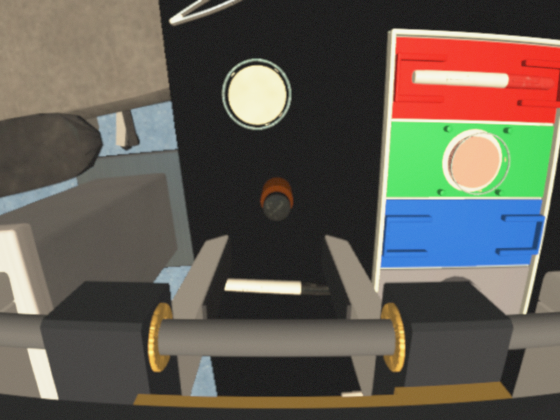

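```bash
python3 - <<'E'
from h import *
import pickle
s=snapshot("wrist")
_,t,c=pickle.load(open("s7.pkl","rb"))
o=get_obs();print(o["tool_pos"].round(4))
print("cap wrist @.064",at(s,[[277,207.5]],.064).round(4)); print("top cap @.064",at(t,[[328.5,247.8]],.064).round(4),"base far edge wrist",at(s,[[277,177]],0).round(4))
print("tri cap wrist/scene",tri([(s,[277,207.5]),(c,[180+574/3.2,150+163/3.2])]).round(4))
E
```

```text
[0.4329 0.1772 0.153 ]
cap wrist @.064 [[0.4346 0.179  0.064 ]]
top cap @.064 [[0.4276 0.1786 0.064 ]] base far edge wrist [[0.4359 0.1923 0.    ]]
tri cap wrist/scene [0.4342 0.1776 0.06  ]
```

Emit:
{"api": "apply_moves", "payload": {
  "commands": [
    [0, 0, 0, 0.001, 0.001, -0.03, 53],
    [0, 0, 0, 0.001, 0.001, -0.06, 53],
    [0, 0, 0, 0.001, 0.001, -0.09, 53],
    [0, 0, 0, 0.001, 0.001, -0.12, 53],
    [0, 0, 0, 0.001, 0.001, -0.137, 53]
  ]
}}

```text
time: 15.95
tool_pos: [0.432, 0.1776, 0.0129]
ee_rot: [-3.137, 0.002, 1.488]
wrist_force: [0.1, 0.6, -0.5]
width: 0.0496
finger_force: 0.0
```

Emit:
{"api": "apply_moves", "payload": {
  "commands": [
    [0, 0, 0, 0, 0, 0, 53],
    [0, 0, 0, 0, 0, 0, 40],
    [0, 0, 0, 0, 0, 0, 30],
    [0, 0, 0, 0, 0, 0, 20],
    [0, 0, 0, 0, 0, 0, 15]
  ]
}}

```text
time: 16.45
tool_pos: [0.4339, 0.1785, 0.0174]
ee_rot: [3.139, -0.001, 1.489]
wrist_force: [-0.7, -0.5, 3.1]
width: 0.0269
finger_force: 30.0
```

Emit:
{"api": "apply_moves", "payload": {
  "commands": [
    [0, 0, 0, 0, 0, 0, 15],
    [0, 0, 0, 0, 0, 0, 15],
    [0, 0, 0, 0, 0, 0.01, 15],
    [0, 0, 0, 0, 0, 0.03, 15],
    [0, 0, 0, 0, 0, 0.055, 15]
  ]
}}

```text
time: 16.95
tool_pos: [0.4311, 0.1777, 0.0704]
ee_rot: [-3.138, 0.001, 1.489]
wrist_force: [-0.2, 0.0, -0.2]
width: 0.0266
finger_force: 30.0
```

Emit:
{"api": "apply_moves", "payload": {
  "commands": [
    [0, 0, 0, 0.008, -0.006, 0.01, 15],
    [0, 0, 0, 0.024, -0.018, 0.02, 15],
    [0, 0, 0, 0.048, -0.036, 0.03, 15],
    [0, 0, 0, 0.076, -0.057, 0.03, 15],
    [0, 0, 0, 0.104, -0.078, 0.03, 15]
  ]
}}

```text
time: 17.45
tool_pos: [0.5379, 0.0989, 0.101]
ee_rot: [3.141, 0.0, 1.489]
wrist_force: [1.0, 0.3, -0.9]
width: 0.0265
finger_force: 30.0
```

Emit:
{"api": "apply_moves", "payload": {
  "commands": [
    [0, 0, 0, 0.026, -0.018, 0, 15],
    [0, 0, 0, 0.047, -0.034, 0, 15],
    [0, 0, 0, 0.063, -0.046, 0, 15],
    [0, 0, 0, 0.07, -0.051, 0, 15],
    [0, 0, 0, 0.072, -0.052, 0, 15]
  ]
}}

```text
time: 17.95
tool_pos: [0.6089, 0.0472, 0.1001]
ee_rot: [-3.14, 0.0, 1.488]
wrist_force: [-0.7, -0.1, -0.8]
width: 0.0267
finger_force: 30.0
```

```bash
python3 - <<'E'
from h import *
import pickle
for i in range(4): s=snapshot("wrist")
o=get_obs();print(o["time"],o["tool_pos"].round(4),o["ee_rot"].round(3),o["width"],o["finger_force"])
save(s,"w9.png"); pickle.dump(s,open("w9.pkl","wb"))
c=snapshot("scene");save(c,"c9.png",(290,120,430,225),5)
E
```

```text
18.15 [0.608  0.0488 0.1009] [-3.141 -0.     1.49 ] 0.026338891687908306 29.99967968906276
```

View pics/w9.png

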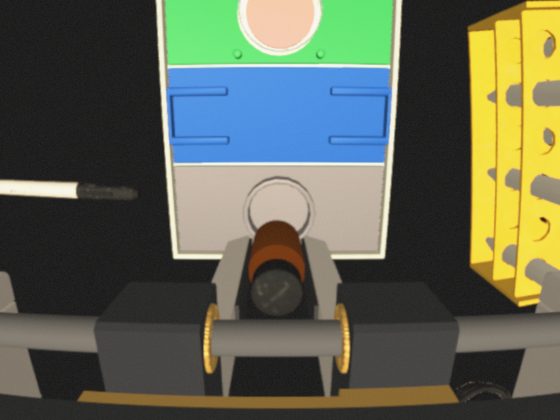

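```bash
python3 - <<'E'
from h import *
import pickle
s=pickle.load(open("w9.pkl","rb"))
print(at(s,[[279,212],[279,180],[243,212],[315,212]],.0205).round(4))
print(at(s,[[174,260],[385,260],[279,163],[279,260]],.012).round(4))
E
```

```text
[[0.611  0.0491 0.0205]
 [0.613  0.0741 0.0205]
 [0.5833 0.0514 0.0205]
 [0.6386 0.0469 0.0205]]
[[ 0.5203  0.0124  0.012 ]
 [ 0.6957 -0.0019  0.012 ]
 [ 0.6139  0.0857  0.012 ]
 [ 0.6076  0.0057  0.012 ]]
```

Emit:
{"api": "apply_moves", "payload": {
  "commands": [
    [0, 0, 0, 0.001, 0, -0.015, 15],
    [0, 0, 0, 0.001, 0, -0.035, 15],
    [0, 0, 0, 0.001, 0, -0.055, 15],
    [0, 0, 0, 0.001, 0, -0.068, 15],
    [0, 0, 0, 0.001, 0, -0.073, 15]
  ]
}}

```text
time: 18.7
tool_pos: [0.6079, 0.0485, 0.0253]
ee_rot: [-3.138, 0.0, 1.489]
wrist_force: [-0.3, -0.4, -0.7]
width: 0.0267
finger_force: 30.0
```

Emit:
{"api": "apply_moves", "payload": {
  "commands": [
    [0, 0, 0, 0, 0, -0.001, 15],
    [0, 0, 0, 0, 0, -0.002, 15],
    [0, 0, 0, 0, 0, -0.003, 15],
    [0, 0, 0, 0, 0, -0.003, 15],
    [0, 0, 0, 0, 0, -0.003, 15]
  ]
}}

```text
time: 19.2
tool_pos: [0.6102, 0.0481, 0.0257]
ee_rot: [3.14, -0.0, 1.489]
wrist_force: [-0.2, 0.2, -0.6]
width: 0.0268
finger_force: 30.0
```

Emit:
{"api": "apply_moves", "payload": {
  "commands": [
    [0, 0, 0, 0, 0, -0.001, 15],
    [0, 0, 0, 0, 0, -0.0015, 15],
    [0, 0, 0, 0, 0, -0.0015, 30],
    [0, 0, 0, 0, 0, -0.0015, 40],
    [0, 0, 0, 0, 0, -0.0015, 55]
  ]
}}

```text
time: 19.7
tool_pos: [0.6095, 0.0482, 0.0231]
ee_rot: [-3.141, 0.0, 1.489]
wrist_force: [0.2, 0.9, 0.3]
width: 0.0408
finger_force: 0.0
```

Emit:
{"api": "apply_moves", "payload": {
  "commands": [
    [0, 0, 0, 0, 0, 0, 55],
    [0, 0, 0, 0, 0, 0, 55],
    [0, 0, 0, 0, 0, 0.015, 55],
    [0, 0, 0, 0, 0, 0.045, 55],
    [0, 0, 0, 0, 0, 0.085, 55]
  ]
}}

```text
time: 20.2
tool_pos: [0.6083, 0.0482, 0.1081]
ee_rot: [-3.137, 0.0, 1.489]
wrist_force: [0.1, 0.6, 0.1]
width: 0.0516
finger_force: 0.0
```

Emit:
{"api": "apply_moves", "payload": {
  "commands": [
    [0, 0, 0, 0, 0, 0.04, 55],
    [0, 0, 0, 0, 0.02, 0.05, 60],
    [0, 0, 0, -0.03, 0.045, 0.05, 70],
    [0, 0, 0, -0.06, 0.07, 0.05, 70],
    [0, 0, 0, -0.085, 0.09, 0.05, 70]
  ]
}}

```text
time: 20.7
tool_pos: [0.5237, 0.1393, 0.1601]
ee_rot: [3.14, -0.001, 1.489]
wrist_force: [-0.1, -1.5, -0.2]
width: 0.0659
finger_force: 0.0
```

```bash
python3 - <<'E'
from h import *
import pickle
for i in range(3): s=snapshot("wrist")
c=snapshot("scene");t=snapshot("top"); pickle.dump((s,t,c),open("s10.pkl","wb"))
o=get_obs();print(o["time"],o["tool_pos"].round(4),o["ee_rot"].round(3),o["width"])
for n,S in(("top",t),("scene",c)):
  for r in masks_of(n,"forceps")[:3]:
    p=np.argwhere(r["mask"])[:,::-1].astype(float)
    if len(p)>9: print(n,round(r["score"],2),np.round(r["extent"]),*axis(S,p,.005))
a=cv2.resize(c["pixels"][140:270,250:420],None,fx=4,fy=4,interpolation=2)[:,:,::-1]
cv2.imwrite("pics/c10.png",a)
E
```

```text
20.95 [0.5254 0.1379 0.1596] [3.139 0.    1.489] 0.06554612885364644
scene 0.77 [284. 250. 336. 266.] [0.3986 0.3526] [0.4034 0.3542] 0.323 0.1063
```

View pics/c10.png

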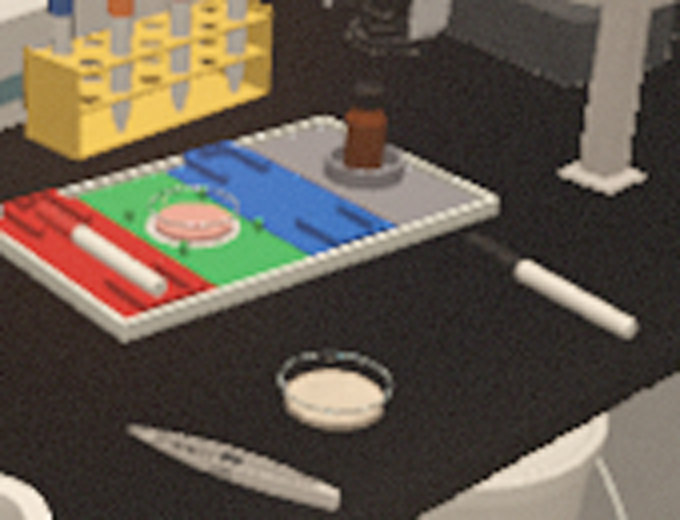

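The vial stands upright in the ring (365,140). The forceps lie from (130,430) to (335,500), and the beige dish and black marker are untouched.

Emit:
{"api": "apply_moves", "payload": {
  "commands": [
    [0, 0, -0.1, -0.008, 0.014, 0, 50],
    [0, 0, -0.22, -0.02, 0.035, 0, 45],
    [0, 0, -0.34, -0.032, 0.06, 0, 40],
    [0, 0, -0.46, -0.046, 0.085, 0, 38],
    [0, 0, -0.58, -0.06, 0.11, 0, 38]
  ]
}}

```text
time: 21.55
tool_pos: [0.4652, 0.2483, 0.1584]
ee_rot: [3.141, 0.0, 0.902]
wrist_force: [0.6, -0.5, -1.0]
width: 0.0364
finger_force: 0.0
```

Emit:
{"api": "apply_moves", "payload": {
  "commands": [
    [0, 0, -0.12, -0.014, 0.025, 0, 38],
    [0, 0, -0.24, -0.028, 0.05, 0, 38],
    [0, 0, -0.36, -0.042, 0.075, -0.005, 38],
    [0, 0, -0.48, -0.055, 0.097, -0.01, 38],
    [0, 0, -0.59, -0.063, 0.109, -0.01, 38]
  ]
}}

```text
time: 22.05
tool_pos: [0.4014, 0.358, 0.1474]
ee_rot: [3.141, 0.002, 0.314]
wrist_force: [0.2, -0.7, -0.4]
width: 0.0356
finger_force: 0.0
```

```bash
python3 - <<'E'
from h import *
for i in range(4): s=snapshot("wrist")
o=get_obs();print(o["time"],o["tool_pos"].round(4),o["ee_rot"].round(3),o["width"],o["joint_positions"].round(2))
for r in masks_of("wrist","forceps")[:2]:
    p=np.argwhere(r["mask"])[:,::-1].astype(float)
    if len(p)>9: print(round(r["score"],2),np.round(r["extent"]),*axis(s,p,.005))
for r in place_of("wrist","forceps")[:2]: print(round(r["score"],2),np.round(r["pixel"],1),at(s,[r["pixel"]],.003).round(4))
save(s,"w11.png")
E
```

```text
22.25 [0.4026 0.3567 0.1484] [ 3.141 -0.     0.32 ] 0.035954203140518184 [ 0.62  0.08  1.49 -0.    1.57  1.87]
0.7 [272. 176. 290. 250.] [0.3901 0.3502] [0.3868 0.3492] 0.302 0.0747
0.63 [280.  190.3] [[0.4072 0.3553 0.003 ]]
0.58 [527.2  24.3] [[0.6267 0.1905 0.003 ]]
```

View pics/w11.png

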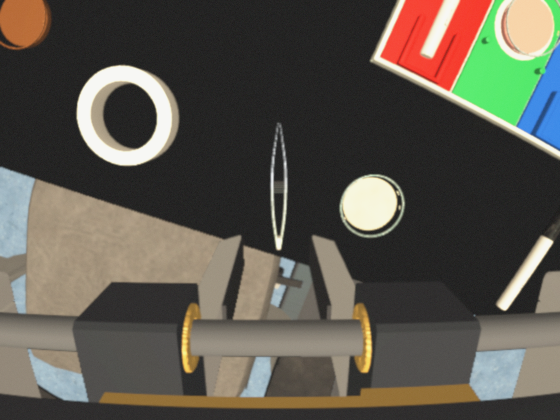

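```bash
python3 - <<'E'
from h import *
import pickle
s=snapshot("wrist");c=pickle.load(open("s10.pkl","rb"))[2];o=get_obs();print(o["tool_pos"].round(4))
e=at(s,[[279,123],[278.5,249]],.0045);print(e.round(4),e.mean(0).round(4),np.linalg.norm(e[1]-e[0]),np.arctan2(*(e[0]-e[1])[[1,0]]))
for a,b in(([279,123],(130,430)),([278.5,249],(337,502))): print(tri([(s,a),(c,np.array(b)/4+[250,140])]).round(4))
E
```

```text
[0.4027 0.3563 0.1486]
[[0.4667 0.3752 0.0045]
 [0.3513 0.3373 0.0045]] [0.409  0.3562 0.0045] 0.12148368797674144 0.31664747467886567
[0.4661 0.3744 0.0011]
[0.351  0.3375 0.0029]
```

Emit:
{"api": "apply_moves", "payload": {
  "commands": [
    [0, 0, 0, 0.006, 0, -0.035, 38],
    [0, 0, 0, 0.006, 0, -0.075, 38],
    [0, 0, 0, 0.006, 0, -0.11, 38],
    [0, 0, 0, 0.006, 0, -0.135, 38],
    [0, 0, 0, 0.006, 0, -0.145, 38]
  ]
}}

```text
time: 22.9
tool_pos: [0.4064, 0.355, 0.0003]
ee_rot: [3.14, 0.005, 0.318]
wrist_force: [-0.7, -0.6, 1.0]
width: 0.0359
finger_force: 0.2
```

Emit:
{"api": "apply_moves", "payload": {
  "commands": [
    [0, 0, 0, 0, 0, 0, 38],
    [0, 0, 0, 0, 0, 0, 5],
    [0, 0, 0, 0, 0, 0, 5],
    [0, 0, 0, 0, 0, 0, 5],
    [0, 0, 0, 0, 0, 0, 5]
  ]
}}

```text
time: 23.4
tool_pos: [0.4085, 0.3577, 0.0047]
ee_rot: [-3.141, -0.002, 0.319]
wrist_force: [-0.9, 0.9, 3.1]
width: 0.0131
finger_force: 30.0
```

Emit:
{"api": "apply_moves", "payload": {
  "commands": [
    [0, 0, 0, 0, 0, 0, 5],
    [0, 0, 0, 0, 0, 0, 5],
    [0, 0, 0, 0, 0, 0.015, 5],
    [0, 0, 0, 0, 0, 0.04, 5],
    [0, 0, 0, 0, 0, 0.08, 5]
  ]
}}

```text
time: 23.9
tool_pos: [0.4053, 0.3556, 0.0808]
ee_rot: [3.139, 0.008, 0.319]
wrist_force: [0.4, 0.2, 0.0]
width: 0.0131
finger_force: 30.0
```

Emit:
{"api": "apply_moves", "payload": {
  "commands": [
    [0, 0, -0.03, 0.01, -0.011, 0.01, 5],
    [0, 0, -0.08, 0.03, -0.034, 0.02, 5],
    [0, 0, -0.13, 0.055, -0.063, 0.03, 5],
    [0, 0, -0.18, 0.08, -0.092, 0.03, 5],
    [0, 0, -0.23, 0.107, -0.122, 0.03, 5]
  ]
}}

```text
time: 24.4
tool_pos: [0.5153, 0.2335, 0.1128]
ee_rot: [3.141, 0.001, 0.086]
wrist_force: [-0.2, 0.5, -0.5]
width: 0.013
finger_force: 30.0
```

Emit:
{"api": "apply_moves", "payload": {
  "commands": [
    [0, 0, -0.05, 0.027, -0.031, 0, 5],
    [0, 0, -0.1, 0.055, -0.062, 0, 5],
    [0, 0, -0.14, 0.08, -0.09, 0, 5],
    [0, 0, -0.172, 0.095, -0.108, 0, 5],
    [0, 0, -0.172, 0.099, -0.1135, 0, 5]
  ]
}}

```text
time: 24.9
tool_pos: [0.6145, 0.1186, 0.1116]
ee_rot: [3.14, 0.002, -0.087]
wrist_force: [0.3, -0.7, 0.9]
width: 0.013
finger_force: 30.0
```

```bash
python3 - <<'E'
from h import *
for i in range(4): s=snapshot("wrist")
o=get_obs();print(o["time"],o["tool_pos"].round(4),o["ee_rot"].round(3),o["width"],o["finger_force"])
save(s,"w12.png")
E
```

```text
25.1 [0.6128 0.1223 0.1129] [-3.141e+00  2.000e-03 -8.200e-02] 0.013331921032350822 30.000031787573107
```

View pics/w12.png

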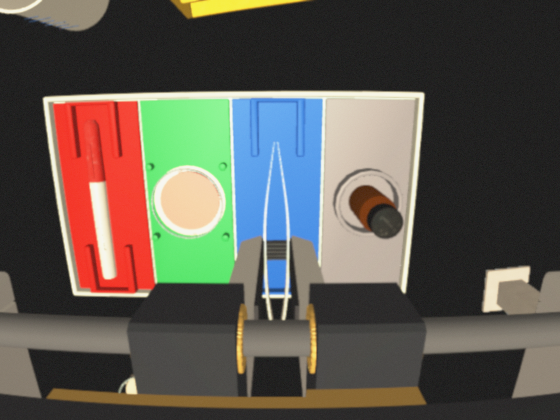

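Emit:
{"api": "apply_moves", "payload": {
  "commands": [
    [0, 0, 0, 0.001, 0, -0.03, 5],
    [0, 0, 0, 0.001, 0, -0.06, 5],
    [0, 0, 0, 0.001, 0, -0.08, 5],
    [0, 0, 0, 0.001, 0, -0.092, 5],
    [0, 0, 0, 0.001, 0, -0.098, 5]
  ]
}}

```text
time: 25.6
tool_pos: [0.6134, 0.1227, 0.0143]
ee_rot: [3.141, 0.002, -0.081]
wrist_force: [0.2, 0.9, -0.6]
width: 0.013
finger_force: 30.0
```

Emit:
{"api": "apply_moves", "payload": {
  "commands": [
    [0, 0, 0, 0, 0, 0, 5],
    [0, 0, 0, 0, 0, -0.0015, 5],
    [0, 0, 0, 0, 0, -0.0015, 5],
    [0, 0, 0, 0, 0, -0.0015, 35],
    [0, 0, 0, 0, 0, -0.0015, 35]
  ]
}}

```text
time: 26.1
tool_pos: [0.6153, 0.1217, 0.0148]
ee_rot: [-3.141, -0.001, -0.083]
wrist_force: [0.5, 0.1, 0.0]
width: 0.0258
finger_force: 0.0
```

Emit:
{"api": "apply_moves", "payload": {
  "commands": [
    [0, 0, 0, 0, 0, 0, 35],
    [0, 0, 0, 0, 0, 0, 35],
    [0, 0, 0, 0, 0, 0.03, 35],
    [0, 0, 0, 0, 0, 0.07, 35],
    [0, 0, 0, 0, 0, 0.11, 35]
  ]
}}

```text
time: 26.6
tool_pos: [0.6141, 0.1215, 0.1244]
ee_rot: [3.141, 0.002, -0.083]
wrist_force: [0.9, 0.2, -0.3]
width: 0.0329
finger_force: 0.0
```

Emit:
{"api": "apply_moves", "payload": {
  "commands": [
    [0, 0, 0, -0.02, 0, 0.03, 35],
    [0, 0, 0, -0.05, 0, 0.04, 35],
    [0, 0, 0, -0.08, 0, 0.04, 35],
    [0, 0, 0, -0.1, 0, 0.04, 35],
    [0, 0, 0, -0.11, 0, 0.04, 35]
  ]
}}

```text
time: 27.1
tool_pos: [0.5034, 0.1217, 0.1645]
ee_rot: [-3.141, -0.001, -0.083]
wrist_force: [-0.1, -0.2, 0.2]
width: 0.0328
finger_force: 0.0
```

```bash
python3 - <<'E'
from h import *
import pickle
for i in range(4): s=snapshot("wrist")
o=get_obs();print(o["time"],o["tool_pos"].round(4),o["ee_rot"].round(3),o["width"])
save(s,"w13.png",k=1.4);pickle.dump(s,open("w13.pkl","wb"))
E
```

```text
27.3 [0.5053 0.1216 0.164 ] [ 3.142e+00 -1.000e-03 -8.300e-02] 0.033078249860845794
```

View pics/w13.png

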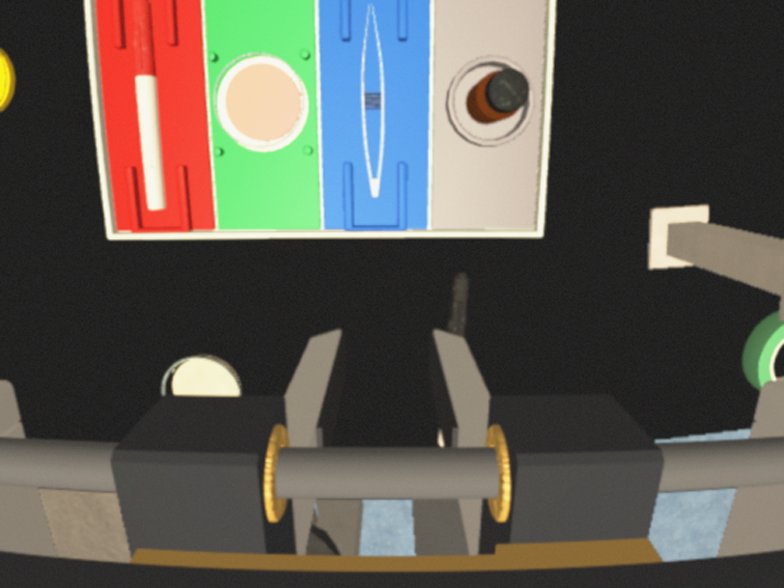

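```bash
python3 - <<'E'
from h import *
import pickle
s=pickle.load(open("w13.pkl","rb"));R=np.array([[np.cos(.082),-np.sin(.082)],[np.sin(.082),np.cos(.082)]])
for n,p,z,c in(("marker barrel end",(156,210),.012,(.627,.2677)),("marker cap/barrel",(146,75),.014,(.627,.2677)),("forceps end",(375,196),.01,(.615,.120)),("forceps tip",(370,5),.01,(.615,.12)),("dish",(263,102),.013,(.6212,.194))):
    w=at(s,[np.array(p)/1.4],z)[0,:2]; print(n,(R@(w-np.array(c))).round(4))
E
```

```text
marker barrel end [-0.0671  0.0037]
marker cap/barrel [0.0211 0.0015]
forceps end [-0.0593  0.0013]
forceps tip [0.061  0.0038]
dish [ 0.0017 -0.001 ]
```

All the measurements are within tolerance: marker end −67 mm (ideal −68), forceps −59/+61 mm, dish within 2 mm. Handing in.

```bash
python3 -c "
from bench import *
print(close_job())"
```

```text
the job is handed in; nothing more can be done
None
```

I handed the job in at about 27 s of the 96 s allowed: red marker, forceps, pink dish and vial are in their places in the caddy, with the black marker and beige dish left where they lay; no verdict came back.

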